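# Unlock and present the X-ray calibration ball dish

## Robot

A 6-joint arm with a two-finger parallel gripper is mounted at the origin on a cart in front of the work surface, level with it; the furniture and walls round the work are solid. World frame = base frame: x ahead of the robot, y to its left, z up, the work surface at z = 0. Lengths are in m, angles in rad, forces in N, time in s.
With the tool pointing down it reaches from about 0.35 to 0.85 m from the base axis. Payload 8.1 kg.
Tool frame: the origin (TCP) lies on the mounting face of the last link; the fingertips stand 186 mm ahead of it and the grasp point (between the pads) lies 167 mm ahead of it; z points along the fingers, y is the line along which they close (so a half turn about z gives the same grasp; the last joint's range is limited). The gripper opens to 93 mm and grips with 3 to 60 N. Pads are 15 mm wide; open, the fingers measure 128 mm over their backs; the gripper's body (75 mm by 188 mm) begins 65 mm behind the grasp point.
Start: joints at [-1.426, 0.13, 1.488, -0, 1.523, -0.085], TCP at [0.137, -0.584, 0.405] pointing down, gripper open.
Joint ranges: [-2.96, 2.96], [-0.89, 2.26], [0.02, 2.5], [-1.34, 4.48], [0, 2.73], [-2.66, 2.66]. Speed limits (rad/s): [2.39, 2.39, 2.79, 3.14, 3.14, 3.14].

## Interface

Orientations are given as a rotation vector (axis times angle).
In Python, from plant import * gives the robot as it stands. The module is installed in compiled form; this text tells all that it offers.
- The arm moves only by the tool arm_command, never from a script. Its argument "increments" is a list of rows, each a list of 6 numbers: the shift along the tool's x, y, z in units of 0.2 m (1.0 is 0.2 m), then the turn, a rotation vector about the tool's x, y, z in units of pi rad (1.0 is pi rad). A call has exactly 5 rows; each row is the pose to reach, as a shift and turn from the pose commanded when the call began, along the tool's axes at that moment, turning the shorter way round; what a row does not reach only later rows make up. A row lasts 1/8 s, in which the tool goes at most 62.5 mm and 10.7 degrees, less where a joint would pass 70% of its speed; a pose out of reach is approached as far as the arm can. A call with a number of a shift or a turn outside -1 to 1 is refused whole. A call with a gripper value outside its range is refused whole. "fingers" is the closure, from -1 (fully open) to 1 (shut), set as the call begins (left out, the last holds). The fingers move at their own pace and stop on an object; "force" is the grip in N (left out, the last holds). Time passes only in rows, so rows that repeat a pose let the fingers close, or fill a call up. It gives the time, the measured TCP pose, the force, the opening and the grip force at its end, in the units of the state.
- read_state(): the state, without advancing time (a new reading comes with each control period).
- read_camera(name): name is "scene" or "top" or "wrist"; returns a dict with "image" (480x640x3 uint8, red, green, blue), "fx", "fy", "cx", "cy" (pixels), "T" (4x4, takes a point from camera to world coordinates). Camera axes: x right, y down, z forward; pixel columns grow to the right and rows downward; lengths in m; the calibration is good to about 2 mm. The wrist camera is an equidistant fisheye: a pixel r from the principal point sees the ray r / f radians off the axis. A picture is of the moment at which its call begins. There is no depth.
- close_job(): hands the job in; it is judged then, once.
The state is a dict: "t": time; "q": joint angles; "dq": joint speeds; "joint_torque": joint torques, N m; "tool_pos": TCP position; "orientation": TCP orientation; "force": force on the tool from outside, world axes, zero at the start; "wrist_torque": the same for the moment, N m; "opening": finger opening in m; "gripper_force": force on a finger pad.
Only numpy, scipy, OpenCV 4.12 (cv2) and the standard library are available. Lean on these libraries where they do the work, as an engineer would, in place of code of your own. Each camera call takes 0.05 s, during which the arm holds its last target. There are 200 camera calls.

## Task

The steel dish with the loose brass X-ray calibration ball is locked in its grey dock: turn the black knob clockwise (seen from above) until it clicks past its detent and swings the keeper fully off the dish's ear, then let the knob go. Lift the dish by the blue grip on its arch handle, straight up and clear of the dock, and only then turn it a quarter turn, either way, keeping it level so that the ball stays in the middle. Finish still holding it, still and level, a hand's breadth (about 10 cm) above its dock; leave the vials and the tape roll alone.

Things in the scene. Friction and masses are not known exactly. Their poses are not given: they have to be found in the camera images.
- dock: Grey dock plate, 130 (x) x 250 (y) x 14 mm, fixed to the table at some place and yaw. Origin on the table top under the centre of the dish's seat; the plate runs from y = -175 to +75 mm. Dock x: along the arch handle of the stowed dish; -y: from the seat to the knob. Four white blocks, up to 21 mm above the table, centre the dish's foot; the dish comes out straight up.
- knob (a joint): Knob angle (rad), growing clockwise seen from above. 0 (at the start): locked, keeper over the dish's ear; 1.35: stop, keeper off the ear; open from 1.2. A spring detent resists with up to 0.08 N m, crests at 0.68 and beyond that drives the knob on to the stop; short of it the knob springs back.
- knob_grip (a point): Centre of the knob's upright black grip bar, on its vertical axis, 115 mm from the dish's seat along dock -y, 64 mm above the table. Bar 13 mm thick (x of this frame) x 40 mm long (y) x 32 mm high; the frame turns with the knob, at joint 0 it is parallel to the dock. Under the bar: collar of radius 15 mm and a steel keeper arm, 62 mm long towards +y; at -y a spring strut; all below 47 mm above the table.
- dish_grip (a point): Centre of the blue grip bar on top of the arch handle of the loose steel dish (160 g or so), over the dish's centre, 82 mm above its underside, 96 mm above the table when docked. Bar 46 mm long (x) x 13 mm thick (y) x 18 mm high; z is up. Handle legs at x = +-51 mm; dish 102 mm across, flat ears out to y = +-80 mm. Quarter turn done: this x along dock y, either way round.
- dish_well (a point): Lowest point of the dish's shallow hollow, where the ball should lie: 72 mm below dish_grip, 10 mm above the dish's underside, 24 mm above the table when docked. The hollow slopes 4 degrees out to 20 mm radius and 16 degrees beyond; the rim is 26 mm above the underside.
- ball_center (a point): Centre of the loose brass ball, 25 mm in diameter, 64 g, in the middle of the dish; its top is 35 mm above the dish's underside.
- vial_a_mid (a point): Centre of a standing glass vial with purple cap, 17 mm across, 40 mm high: leave alone.
- vial_b_mid (a point): Centre of another such vial: leave alone.
- tape_mid (a point): Centre of a roll of beige tape lying flat, 104 mm across, 25 mm high: leave alone.

How it is judged:
By the outcome, as a careful person would: the job done as asked, in the order asked, and still so for the second after the job is handed in, while the arm keeps its last pose, push and grip.
It also fails if it takes over 64 s, if anything falls off the work surface, if the arm or the gripper's body presses on something with over 40 N, if the wrist force passes 120 N, or if a joint passes its speed limit or range.

## Working session

There is one attempt and no reset: what is moved stays moved. The work goes in short steps, Python scripts to look and compute and a tool call to move; the robot and the scene stay as the last step left them, time stands still between calls to the robot, and variables do not carry over. Pictures are saved under pics/ and viewed, at most 10 in all, crops included, and the job is handed in when it is done.

Besides the shell and the picture viewer there is one more tool, called after ">>>" by a JSON object that holds its "api" and its "payload". arm_command: Moves the arm, as the interface text tells. Shifts and turns lie within -1 to 1; 1 stands for 0.2 m of shift or pi rad of turn. Its arguments: {"type":"object","properties":{"increments":{"type":"array","items":{"type":"array","items":{"type":"number","minimum":-1,"maximum":1}}},"fingers":{"type":"number"},"force":{"type":"number"}},"required":["increments"]}

```bash
mkdir -p pics
python3 - <<'E'
from plant import *
import cv2,numpy as np
s=read_state();print({k:np.round(v,3) for k,v in s.items()})
for n in ["scene","top"]:
    c=read_camera(n);cv2.imwrite(f"pics/{n}0.png",c["image"][:,:,::-1]);print(n,c["fx"],c["fy"],c["cx"],c["cy"],np.round(c["T"],3).tolist())
E
```

```text
{'t': np.float64(0.0), 'q': array([-1.426,  0.131,  1.489, -0.   ,  1.523, -0.085]), 'dq': array([ 0.002, -0.   , -0.   ,  0.001,  0.   ,  0.   ]), 'joint_torque': array([ 4.0000e-03, -5.5984e+01, -4.9176e+01,  7.7000e-02,  3.5000e-02,
       -0.0000e+00]), 'tool_pos': array([ 0.137, -0.584,  0.404]), 'orientation': array([-3.119, -0.36 ,  0.   ]), 'force': array([-0.885, -1.007, -0.11 ]), 'wrist_torque': array([-0.005, -0.058,  0.008]), 'gripper_force': np.float64(0.0), 'opening': np.float64(0.093)}
scene 618.8851780051612 618.8851780051612 314.98976834201727 251.32994593490724 [[-0.77, -0.414, 0.485, 0.074], [-0.637, 0.495, -0.59, 0.322], [0.004, -0.764, -0.645, 0.696], [0.0, 0.0, 0.0, 1.0]]
top 479.15510126093045 479.15510126093045 319.54205074456297 246.7908078164246 [[-0.029, -0.98, 0.197, 0.348], [-0.999, 0.023, -0.03, -0.225], [0.025, -0.197, -0.98, 0.929], [0.0, 0.0, 0.0, 1.0]]
```

View pics/top0.png

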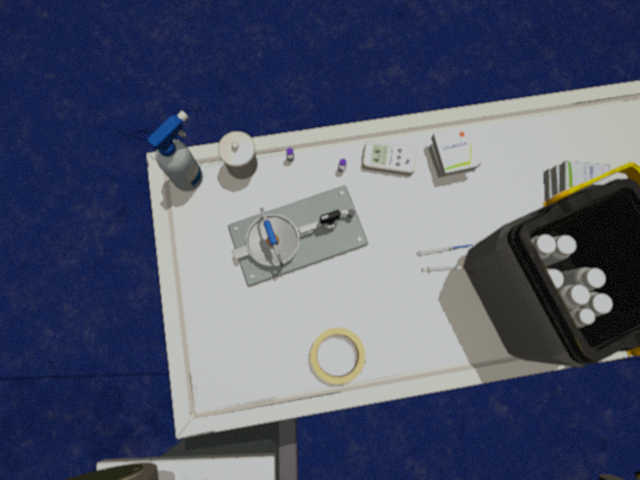

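View pics/scene0.png

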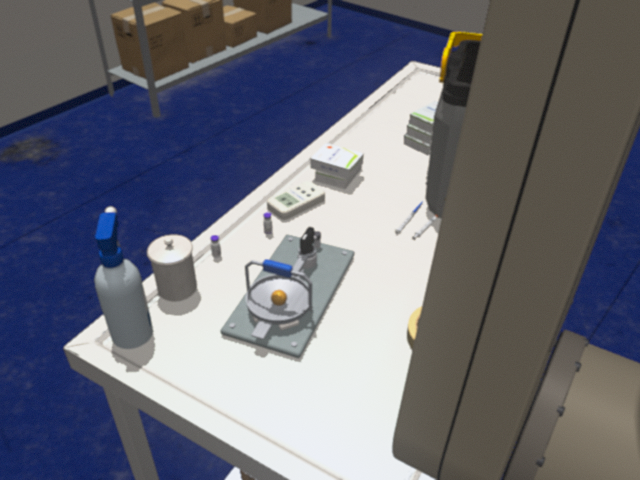

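The top view shows the dish at about (272,240), its blue grip at (270,232), the knob at (330,217), the vials at (290,155) and (342,165), and the tape at (338,356). In the scene view the ball lies in the middle of the dish at (279,297).

```bash
cat > h.py <<'E'
from plant import *
import cv2,numpy as np
from scipy.spatial.transform import Rotation as R
def ray(c,uv,fish=False):
    x=(uv[0]-c["cx"])/c["fx"];y=(uv[1]-c["cy"])/c["fy"]
    if fish:
        r=np.hypot(x,y);k=np.sin(r)/max(r,1e-9);d=np.array([x*k,y*k,np.cos(r)])
    else: d=np.array([x,y,1.])
    return c["T"][:3,3],c["T"][:3,:3]@d
def onplane(c,uv,z,fish=False):
    o,d=ray(c,uv,fish);return o+d*(z-o[2])/d[2]
def blobs(m,roi=None,amin=8):
    m=m.astype(np.uint8)
    if roi: k=np.zeros_like(m);k[roi[1]:roi[3],roi[0]:roi[2]]=1;m=m*k
    n,l,st,ce=cv2.connectedComponentsWithStats(m)
    return m,l,[(i,st[i,4],ce[i]) for i in range(1,n) if st[i,4]>=amin]
def big(m,roi=None):
    m,l,b=blobs(m,roi);i,a,c=max(b,key=lambda t:t[1]);return (l==i),a,c
def delta(pos,yaw_ax):
    """tool pose wanted: pos, pointing down, tool y along world dir yaw_ax -> row in tool units"""
    s=read_state();Rt=R.from_rotvec(s["orientation"])
    y=np.array([*yaw_ax,0.]);y/=np.linalg.norm(y)
    if y@Rt.as_matrix()[:,1]<0:y=-y
    z=np.array([0,0,-1.]);M=np.c_[np.cross(y,z),y,z]
    return np.r_[Rt.inv().apply(pos-s["tool_pos"])/.2,(Rt.inv()*R.from_matrix(M)).as_rotvec()/np.pi]
E
python3 - <<'E'
from h import *
c=read_camera("top");im=c["image"].astype(int);r,g,b=im[...,0],im[...,1],im[...,2]
hsv=cv2.cvtColor(c["image"],cv2.COLOR_RGB2HSV)
roi=(225,182,375,288)
m,a,ce=big((b-r>50)&(b>90),roi);print("blue",a,ce,onplane(c,ce,.1),cv2.minAreaRect(np.argwhere(m)[:,::-1].astype(np.float32)))
m,a,ce=big((im.max(2)<60),roi);print("black",a,ce,onplane(c,ce,.07),cv2.minAreaRect(np.argwhere(m)[:,::-1].astype(np.float32)))
m=(im.max(2)<175);k=np.zeros_like(m);k[roi[1]:roi[3],roi[0]:roi[2]]=1
mm=cv2.morphologyEx((m&k).astype(np.uint8),cv2.MORPH_OPEN,np.ones((5,5)))
m,a,ce=big(mm);box=cv2.boxPoints(cv2.minAreaRect(np.argwhere(m)[:,::-1].astype(np.float32)))
P=np.array([onplane(c,p,.014) for p in box]);print(a,box,P,np.linalg.norm(P-np.roll(P,1,0),axis=1),P.mean(0))
for p in [(290,155),(342,165)]: print("vial",onplane(c,p,.04))
E
```

```text
blue 144 [269.8125     232.22916667] [ 0.54301631 -0.16323039  0.1       ] ((269.8500061035156, 232.0500030517578), (24.033309936523438, 6.008327484130859), 71.56504821777344)
black 136 [330.79411765 217.91911765] [ 0.57469637 -0.27394828  0.07      ] ((330.25, 218.24998474121094), (9.260923385620117, 20.751327514648438), 59.03623962402344)
8037 [[219.59483 226.00188]
 [345.56537 180.3604 ]
 [369.08466 245.2737 ]
 [243.11414 290.91516]] [[ 0.57797122 -0.05894041  0.014     ]
 [ 0.66663177 -0.30940472  0.014     ]
 [ 0.53258736 -0.35020621  0.014     ]
 [ 0.44957196 -0.10508892  0.014     ]] [0.13644066 0.26569354 0.14011661 0.25879343] [ 0.55669058 -0.20591007  0.014     ]
vial [ 0.71208585 -0.19963927  0.04      ]
vial [ 0.68935756 -0.30125168  0.04      ]
```

>>> {"api": "arm_command", "payload": {"increments": [[0.18,-0.16,0,0,0,-0.05],[0.36,-0.32,0,0,0,-0.1],[0.54,-0.48,0,0,0,-0.15],[0.72,-0.6,0,0,0,-0.2],[0.88,-0.64,0,0,0,-0.25]], "fingers": -1}}

```text
t: 0.78
tool_pos: [0.2797, -0.4179, 0.4047]
orientation: [-2.741, -1.535, -0.0]
force: [0.2, 0.2, -0.2]
opening: 0.0931
gripper_force: 0.0
```

```bash
sed -i 's/    if y@Rt.as_matrix/    if flip and y@Rt.as_matrix/; s/def delta(pos,yaw_ax)/def delta(pos,yaw_ax,flip=False)/' h.py
python3 - <<'E'
from h import *
print(read_state()["tool_pos"],delta(np.array([.575,-.274,.36]),(.961,.275)).round(3))
E
```

```text
[ 0.27969794 -0.41792674  0.40465266] [ 1.385  0.883  0.223  0.    -0.    -0.264]
```

>>> {"api": "arm_command", "payload": {"increments": [[0.2,0.12,0,0,0,-0.05],[0.4,0.25,0,0,0,-0.1],[0.6,0.38,0,0,0,-0.15],[0.8,0.5,0.05,0,0,-0.2],[1.0,0.64,0.1,0,0,-0.25]]}}

```text
t: 1.4
tool_pos: [0.4944, -0.3162, 0.3844]
orientation: [1.946, 2.466, -0.0]
force: [0.3, -0.5, 0.6]
opening: 0.0927
gripper_force: 0.0
```

Run:
```python
from h import *
c=read_camera("wrist");cv2.imwrite("pics/w1.png",c["image"][:,:,::-1]);print(c["fx"],c["cx"],c["cy"],c["T"].round(3))
print(read_state()["tool_pos"],delta(np.array([.575,-.274,.36]),(.961,.275)).round(3))
```

```text
371.64829954431775 316.5458445609042 232.618327729325 [[ 0.972  0.226  0.057  0.478]
 [ 0.233 -0.943 -0.239 -0.25 ]
 [-0.     0.246 -0.969  0.365]
 [ 0.     0.     0.     1.   ]]
[ 0.49791369 -0.31332475  0.38226018] [ 0.097  0.421  0.112  0.001 -0.001 -0.011]
```

View pics/w1.png

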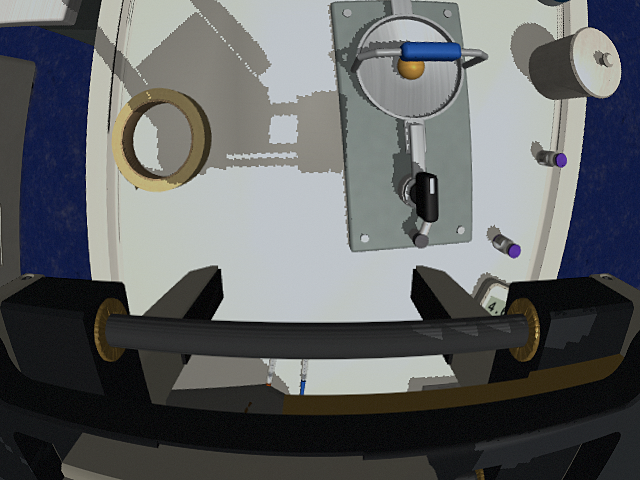

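The wrist view shows the blue grip at about (430,51), the knob bar at (427,197), the ball at (411,68), and plate screws at (348,13), (365,238), (462,230) and (444,3).

```bash
cat >> h.py <<'E'
def wmeas(c,roiB,roiK):
    im=c["image"].astype(int);r,g,b=im[...,0],im[...,1],im[...,2];o={}
    for n,m,roi,z in (("blue",(b-r>50)&(b>90),roiB,.096),("knob",im.max(2)<60,roiK,.064)):
        if roi is None: continue
        m,a,ce=big(m,roi);p=np.argwhere(m)[:,::-1]
        W=np.array([onplane(c,q,z,True)[:2] for q in p]).astype(np.float32)
        o[n]=(a,ce,onplane(c,ce,z,True),cv2.minAreaRect(W*1000))
    return o
E
python3 - <<'E'
from h import *
c=read_camera("wrist")
for k,v in wmeas(c,(390,30,475,75),(405,165,450,235)).items():print(k,v)
S=[onplane(c,p,.014,True)[:2] for p in [(348,13),(365,238),(462,230),(444,3)]]
print(np.round(S,4),[np.degrees(np.arctan2(*(S[i]-S[j])[::-1])) for i,j in((0,1),(3,2),(2,1))],[np.linalg.norm(S[i]-S[j]) for i,j in((0,1),(3,2),(2,1))])
for p in [(427,183),(427,212),(403,50),(461,50)]:print(onplane(c,p,.08 if p[1]>100 else .1,True))
E
```

```text
blue (np.int32(886), array([428.14221219,  53.59819413]), array([ 0.5441966 , -0.16099983,  0.096     ]), ((544.9605712890625, -160.52984619140625), (45.49187088012695, 11.926166534423828), 19.745752334594727))
knob (np.int32(1057), array([420.20056764, 201.4730369 ]), array([ 0.57732735, -0.2729108 ,  0.064     ]), ((576.380859375, -273.3489990234375), (24.314510345458984, 43.620819091796875), 19.462223052978516))
[[ 0.4796 -0.1176]
 [ 0.5501 -0.3259]
 [ 0.6462 -0.2934]
 [ 0.568  -0.075 ]] [np.float64(108.70336157626627), np.float64(109.6940178704448), np.float64(18.69414418058001)] [np.float64(0.21996255434468376), np.float64(0.2319803209557345), np.float64(0.10137093951347381)]
[ 0.57334026 -0.2559215   0.08      ]
[ 0.5802663  -0.27822142  0.08      ]
[ 0.52464731 -0.16580703  0.1       ]
[ 0.5671851  -0.15036003  0.1       ]
```

Run:
```python
from h import *
print(delta(np.array([.579,-.270,.30]),(.943,.332)).round(3))
```

```text
[ 0.117  0.456  0.412 -0.    -0.001 -0.032]
```

>>> {"api": "arm_command", "payload": {"increments": [[0.05,0.15,0.08,0,0,-0.01],[0.1,0.3,0.16,0,0,-0.02],[0.117,0.456,0.26,0,0,-0.03],[0.117,0.456,0.36,0,0,-0.032],[0.117,0.456,0.41,0,0,-0.032]]}}

```text
t: 2.12
tool_pos: [0.5755, -0.2738, 0.3007]
orientation: [-1.826, -2.553, 0.001]
force: [-0.5, 0.0, 0.3]
opening: 0.0933
gripper_force: 0.0
```

Run:
```python
from h import *
c=read_camera("wrist");cv2.imwrite("pics/w2.png",c["image"][:,:,::-1]);print(read_state()["tool_pos"],c["T"][:3,3])
```

```text
[ 0.57514442 -0.2738251   0.29990388] [ 0.55309787 -0.2095      0.28182371]
```

View pics/w2.png

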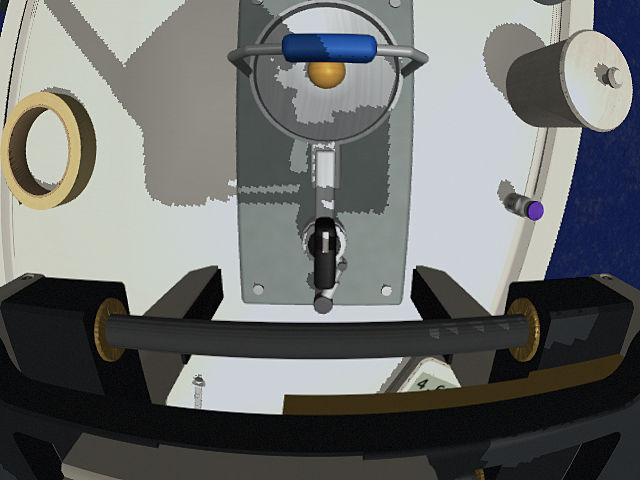

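The closer view shows the knob bar at about column 325, rows 218–287, and the blue grip at (330,46). Both are square with the gripper.

Run:
```python
from h import *
c=read_camera("wrist");ey=np.array([-.332,.943]);ex=np.array([.943,.332])
for k,v in wmeas(c,(270,25,390,70),(295,205,350,295)).items():print(k,v)
for p,z in [((325,287),.08),((325,250),.08),((325,220),.08),((325,220),.048),((330,36),.105),((284,46),.1),((377,46),.1)]:
    q=onplane(c,p,z,True)[:2];print(p,z,q.round(4))
L=[onplane(c,p,.014,True)[:2] for p in [(258,289),(387,290),(395,3),(257,2)]];print(np.round(L,4),[np.degrees(np.arctan2(*(L[i]-L[j])[::-1])) for i,j in((1,0),(2,1),(3,0))])
t=read_state()["tool_pos"];print(t,R.from_rotvec(read_state()["orientation"]).as_matrix().round(3).tolist())
```

```text
blue (np.int32(1793), array([335.05354155,  44.73842722]), array([ 0.54495353, -0.16014223,  0.096     ]), ((543.2255859375, -160.9451904296875), (44.73570251464844, 12.610672950744629), 18.859025955200195))
knob (np.int32(1542), array([324.33527886, 253.70233463]), array([ 0.57853735, -0.2722582 ,  0.064     ]), ((578.1810913085938, -272.99658203125), (18.389667510986328, 46.97452163696289), 21.0321102142334))
(325, 287) 0.08 [ 0.5837 -0.2868]
(325, 250) 0.08 [ 0.5763 -0.2654]
(325, 220) 0.08 [ 0.5706 -0.2491]
(325, 220) 0.048 [ 0.5734 -0.2554]
(330, 36) 0.105 [ 0.5417 -0.1591]
(284, 46) 0.1 [ 0.5219 -0.1696]
(377, 46) 0.1 [ 0.5645 -0.1545]
[[ 0.545  -0.3311]
 [ 0.6411 -0.2992]
 [ 0.5719 -0.0901]
 [ 0.4764 -0.1229]] [np.float64(18.34836191503607), np.float64(108.2993208652596), np.float64(108.24180524669018)]
[ 0.57527943 -0.27394937  0.30106628] [[-0.323, 0.946, -0.003], [0.946, 0.323, 0.001], [0.002, -0.002, -1.0]]
```

>>> {"api": "arm_command", "payload": {"increments": [[0.02,0.02,0.06,0,0,0],[0.02,0.02,0.13,0,0,0],[0.02,0.02,0.2,0,0,0],[0.02,0.02,0.27,0,0,0],[0.02,0.02,0.32,0,0,0]]}}

```text
t: 2.85
tool_pos: [0.5788, -0.2683, 0.2372]
orientation: [-1.825, -2.555, 0.0]
force: [-0.4, -0.0, -0.9]
opening: 0.093
gripper_force: 0.0
```

Run:
```python
from h import *
c=read_camera("wrist");cv2.imwrite("pics/w3.png",c["image"][:,:,::-1]);s=read_state();print(s["tool_pos"],s["force"],delta(np.array([.578,-.269,.236]),(.9465,.323)).round(4))
```

```text
[ 0.57840683 -0.26809232  0.23591109] [-1.26781128  0.18581249 -1.10663288] [-0.0036 -0.0034 -0.0004 -0.0006 -0.0007  0.0004]
```

View pics/w3.png

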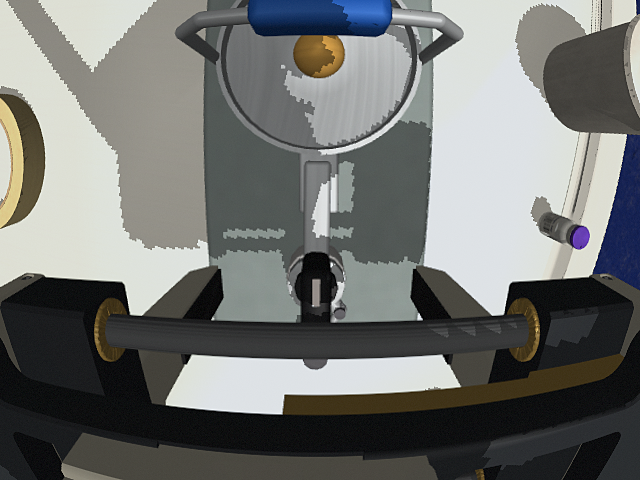

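The bar (column 316) is centred between the fingers (columns 220–414), so I close on it.

>>> {"api": "arm_command", "payload": {"increments": [[0,0,0,0,0,0],[0,0,0,0,0,0],[0,0,0,0,0,0],[0,0,0,0,0,0],[0,0,0,0,0,0]], "fingers": 1, "force": 12}}

```text
t: 3.52
tool_pos: [0.5791, -0.2685, 0.239]
orientation: [1.826, 2.556, 0.0]
force: [-0.5, -0.1, 0.4]
opening: 0.0476
gripper_force: 0.0
```

>>> {"api": "arm_command", "payload": {"increments": [[0,0,0,0,0,0.02],[0,0,0,0,0,0.05],[0,0,0,0,0,0.09],[0,0,0,0,0,0.13],[0,0,0,0,0,0.17]]}}

```text
t: 4.15
tool_pos: [0.5793, -0.2683, 0.2387]
orientation: [2.439, 1.979, 0.001]
force: [3.6, 0.5, -2.3]
opening: 0.0155
gripper_force: 11.0
```

Run:
```python
from h import *
s=read_state();print(s["tool_pos"],s["force"],s["wrist_torque"],s["opening"],s["gripper_force"],s["q"],delta(np.array([.578,-.269,.236]),(.9465,.323)).round(4))
```

```text
[ 0.57933687 -0.26828135  0.23873052] [ 3.56312309  0.45756164 -2.32418697] [-0.00159177 -0.67262176  0.06191601] 0.015495139881769848 10.984679432585835 [-5.14130725e-01  3.61771758e-01  1.53034356e+00  5.90125708e-04
  1.24886722e+00 -3.06614477e-01] [-0.0049 -0.0058  0.0136  0.0003 -0.     -0.1708]
```

The fingers were still closing when I began the turn, so the bar is held slightly askew. The grip is firm now, so I go on past the detent.

>>> {"api": "arm_command", "payload": {"increments": [[0,0,0,0,0,0.03],[0,0,0,0,0,0.07],[0,0,0,0,0,0.11],[0,0,0,0,0,0.15],[0,0,0,0,0,0.19]], "force": 20}}

```text
t: 4.78
tool_pos: [0.5802, -0.2697, 0.2387]
orientation: [2.91, 1.172, 0.005]
force: [11.7, -9.2, -11.7]
opening: 0.0132
gripper_force: 20.0
```

>>> {"api": "arm_command", "payload": {"increments": [[0,0,0,0,0,0.02],[0,0,0,0,0,0.04],[0,0,0,0,0,0.06],[0,0,0,0,0,0.07],[0,0,0,0,0,0.07]]}}

```text
t: 5.4
tool_pos: [0.5804, -0.27, 0.2387]
orientation: [3.019, 0.85, 0.006]
force: [13.8, -10.9, -13.2]
opening: 0.013
gripper_force: 20.0
```

Run:
```python
from h import *
c=read_camera("wrist");cv2.imwrite("pics/w4.png",c["image"][:,:,::-1]);s=read_state();print(s["tool_pos"],s["force"],s["wrist_torque"],s["opening"],s["gripper_force"],s["q"])
```

```text
[ 0.58041379 -0.27001128  0.23877995] [ 13.73662597 -11.57373092 -13.04734618] [-1.77984495 -2.28701791  0.02621107] 0.012903869378731357 19.977761954069138 [-5.15232139e-01  3.63091391e-01  1.52859332e+00 -9.20128134e-04
  1.24314806e+00  5.06257131e-01]
```

View pics/w4.png

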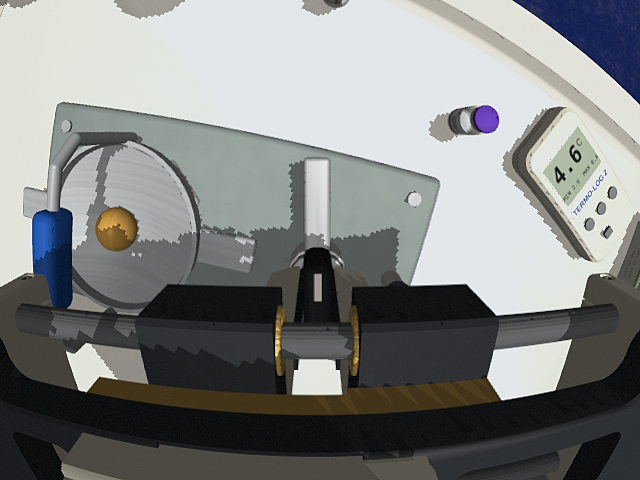

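The keeper is swung well off the ear and the ball is still in the middle of the dish. I let go partway and rise.

>>> {"api": "arm_command", "payload": {"increments": [[0,0,0,0,0,0],[0,0,0,0,0,0],[0,0,0,0,0,0],[0,0,0,0,0,0],[0,0,0,0,0,0]], "fingers": -0.1}}

```text
t: 6.08
tool_pos: [0.5791, -0.2684, 0.2388]
orientation: [-3.023, -0.854, 0.0]
force: [0.1, -0.2, -0.9]
opening: 0.0507
gripper_force: 0.0
```

>>> {"api": "arm_command", "payload": {"increments": [[0,0,-0.05,0,0,0],[0,0,-0.12,0,0,0],[0,0,-0.22,0,0,0],[0,0,-0.34,0,0,0],[0,0,-0.46,0,0,0]]}}

```text
t: 6.7
tool_pos: [0.5792, -0.2685, 0.3334]
orientation: [3.022, 0.853, 0.002]
force: [0.0, -0.9, -0.1]
opening: 0.051
gripper_force: 0.0
```

Run:
```python
from h import *
s=read_state();print(s["t"],s["tool_pos"],s["force"],s["opening"],R.from_rotvec(s["orientation"]).as_matrix()[:,1],delta(np.array([.5435,-.161,.33]),(.3215,-.947)).round(4))
c=read_camera("top");cv2.imwrite("pics/t2.png",c["image"][:,:,::-1])
```

```text
6.7 [ 0.5792489  -0.26853709  0.33339618] [ 0.04153683 -0.87472098 -0.05069777] 0.05104992371101595 [ 0.52286182 -0.85241601  0.00157189] [ 1.288e-01 -5.518e-01  1.620e-02  5.000e-04 -3.000e-04  7.100e-02]
```

>>> {"api": "arm_command", "payload": {"increments": [[0.03,-0.12,0,0,0,0.02],[0.06,-0.25,0,0,0,0.04],[0.09,-0.39,0,0,0,0.06],[0.12,-0.5,0,0,0,0.07],[0.13,-0.55,0,0,0,0.07]]}}

```text
t: 7.38
tool_pos: [0.5436, -0.1602, 0.3316]
orientation: [3.098, 0.518, 0.002]
force: [-0.6, 0.7, -0.2]
opening: 0.0513
gripper_force: 0.0
```

Run:
```python
from h import *
c=read_camera("wrist");cv2.imwrite("pics/w5.png",c["image"][:,:,::-1]);s=read_state();print(s["tool_pos"],c["T"].round(3).tolist(),R.from_rotvec(s["orientation"]).as_matrix()[:,1])
print(wmeas(c,(200,180,450,330),None)["blue"])
```

```text
[ 0.54351588 -0.15972713  0.33144987] [[0.326, -0.917, -0.23, 0.607], [-0.945, -0.316, -0.081, -0.138], [0.002, 0.244, -0.97, 0.313], [0.0, 0.0, 0.0, 1.0]] [ 3.26061483e-01 -9.45348554e-01  1.44015509e-04]
(np.int32(1187), array([320.55855097, 254.86015164]), array([ 0.54309154, -0.16282769,  0.096     ]), ((541.5005493164062, -163.6042938232422), (45.84095001220703, 12.08025074005127), 18.905481338500977))
```

View pics/w5.png

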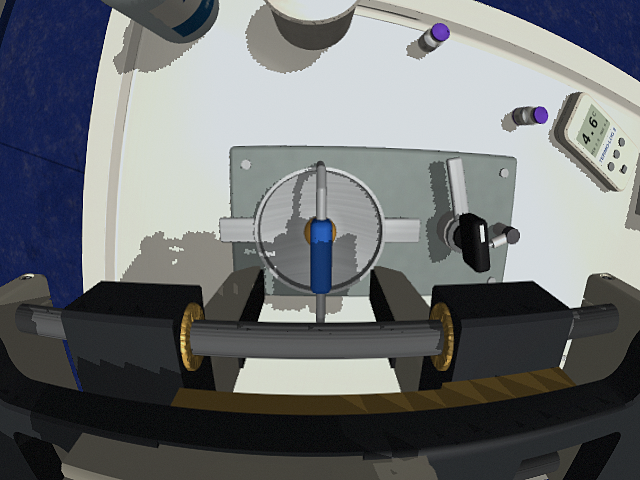

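The knob stayed open, with the keeper off the ear. The blue bar (320,255) is centred between the fingers, so I descend.

>>> {"api": "arm_command", "payload": {"increments": [[0,0.01,0.08,0,0,0],[0,0.01,0.16,0,0,0],[0,0.01,0.24,0,0,0],[0,0.01,0.31,0,0,0],[0,0.01,0.34,0,0,0]]}}

```text
t: 8.05
tool_pos: [0.5439, -0.163, 0.2609]
orientation: [-3.098, -0.516, 0.003]
force: [0.7, -0.7, -0.1]
opening: 0.0511
gripper_force: 0.0
```

>>> {"api": "arm_command", "payload": {"increments": [[0,0,0,0,0,0],[0,0,0,0,0,0],[0,0,0,0,0,0],[0,0,0,0,0,0],[0,0,0,0,0,0]], "fingers": 1, "force": 20}}

```text
t: 8.68
tool_pos: [0.5445, -0.163, 0.2631]
orientation: [3.099, 0.517, 0.001]
force: [-0.8, -0.0, 1.6]
opening: 0.0129
gripper_force: 20.0
```

>>> {"api": "arm_command", "payload": {"increments": [[0,0,0,0,0,0],[0,0,0,0,0,0],[0,0,0,0,0,0],[0,0,0,0,0,0],[0,0,0,0,0,0]], "force": 30}}

```text
t: 9.3
tool_pos: [0.5446, -0.163, 0.2631]
orientation: [3.099, 0.517, 0.001]
force: [-0.5, 1.0, 5.8]
opening: 0.0127
gripper_force: 30.0
```

Run:
```python
from h import *
s=read_state();print(s["tool_pos"],s["force"],s["wrist_torque"],s["opening"],s["gripper_force"],s["q"],R.from_rotvec(s["orientation"]).as_matrix().round(4))
```

```text
[ 0.54455007 -0.16300201  0.26308835] [-0.48961068  0.96802692  5.80655431] [ 0.20374846  0.10557817 -0.00455169] 0.012719322661180126 30.000430047512054 [-3.81075667e-01  1.58016610e-01  1.72410429e+00  1.07289479e-04
  1.25894464e+00  8.59336126e-01] [[ 9.459e-01  3.244e-01  5.000e-04]
 [ 3.244e-01 -9.459e-01 -1.000e-04]
 [ 5.000e-04  3.000e-04 -1.000e+00]]
```

>>> {"api": "arm_command", "payload": {"increments": [[0,0,-0.01,0,0,0],[0,0,-0.04,0,0,0],[0,0,-0.08,0,0,0],[0,0,-0.12,0,0,0],[0,0,-0.16,0,0,0]]}}

```text
t: 9.93
tool_pos: [0.5445, -0.163, 0.2955]
orientation: [3.099, 0.516, 0.001]
force: [-0.1, -0.1, -1.3]
opening: 0.0124
gripper_force: 30.0
```

>>> {"api": "arm_command", "payload": {"increments": [[0,0,-0.04,0,0,0],[0,0,-0.08,0,0,0],[0,0,-0.12,0,0,0],[0,0,-0.16,0,0,0],[0,0,-0.2,0,0,0]]}}

```text
t: 10.55
tool_pos: [0.5444, -0.163, 0.3353]
orientation: [-3.099, -0.517, 0.0]
force: [0.7, -0.3, -2.5]
opening: 0.0128
gripper_force: 30.0
```

>>> {"api": "arm_command", "payload": {"increments": [[0,0,-0.04,0,0,0],[0,0,-0.08,0,0,0],[0,0,-0.12,0,0,0],[0,0,-0.14,0,0,0],[0,0,-0.14,0,0,0]]}}

```text
t: 11.18
tool_pos: [0.5445, -0.163, 0.3631]
orientation: [3.099, 0.516, 0.001]
force: [0.0, 0.0, -2.2]
opening: 0.0127
gripper_force: 30.0
```

Run:
```python
from h import *
c=read_camera("wrist");cv2.imwrite("pics/w6.png",c["image"][:,:,::-1]);s=read_state();print(s["tool_pos"],s["force"],s["wrist_torque"],s["opening"],s["q"],R.from_rotvec(s["orientation"]).as_matrix().round(4))
```

```text
[ 0.54439192 -0.16299171  0.36271724] [-0.93771282  0.44525394 -1.56498792] [-0.01240032 -0.042443   -0.03457667] 0.013236315496841736 [-3.81123592e-01  6.80003891e-02  1.63178444e+00 -1.36935787e-05
  1.44181435e+00  8.59327712e-01] [[ 0.9459  0.3244 -0.    ]
 [ 0.3244 -0.9459 -0.    ]
 [-0.      0.     -1.    ]]
```

View pics/w6.png

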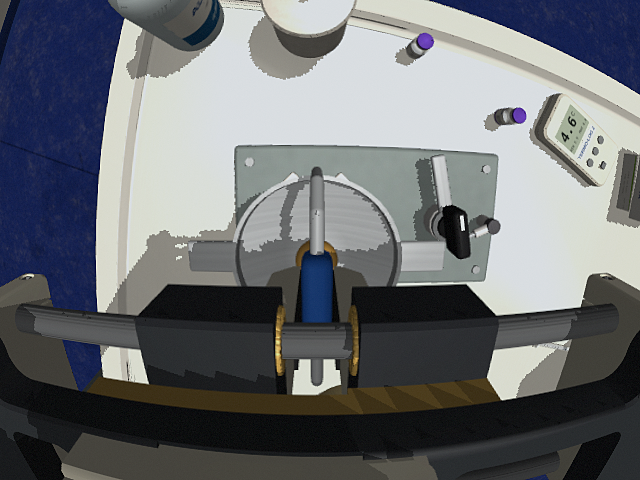

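The ball is in the middle and the dish is level and clear of the dock, with the knob still open. Now the quarter turn, smoothly and counter-clockwise.

>>> {"api": "arm_command", "payload": {"increments": [[0,0,0,0,0,-0.005],[0,0,0,0,0,-0.02],[0,0,0,0,0,-0.04],[0,0,0,0,0,-0.07],[0,0,0,0,0,-0.1]]}}

```text
t: 11.85
tool_pos: [0.5443, -0.163, 0.3623]
orientation: [-2.978, -1.0, 0.001]
force: [1.2, -0.6, -2.6]
opening: 0.0129
gripper_force: 30.0
```

>>> {"api": "arm_command", "payload": {"increments": [[0,0,0,0,0,-0.03],[0,0,0,0,0,-0.06],[0,0,0,0,0,-0.09],[0,0,0,0,0,-0.12],[0,0,0,0,0,-0.15]]}}

```text
t: 12.48
tool_pos: [0.5443, -0.163, 0.3623]
orientation: [-2.662, -1.668, 0.001]
force: [-1.0, 0.3, -1.9]
opening: 0.0133
gripper_force: 30.0
```

>>> {"api": "arm_command", "payload": {"increments": [[0,0,0,0,0,-0.03],[0,0,0,0,0,-0.06],[0,0,0,0,0,-0.09],[0,0,0,0,0,-0.12],[0,0,0,0,0,-0.15]]}}

```text
t: 13.1
tool_pos: [0.5443, -0.163, 0.3623]
orientation: [-2.199, -2.243, 0.0]
force: [0.4, 0.2, -1.7]
opening: 0.013
gripper_force: 30.0
```

>>> {"api": "arm_command", "payload": {"increments": [[0,0,0,0,0,-0.03],[0,0,0,0,0,-0.06],[0,0,0,0,0,-0.08],[0,0,0,0,0,-0.095],[0,0,0,0,0,-0.1]]}}

```text
t: 13.72
tool_pos: [0.5443, -0.1629, 0.3623]
orientation: [-1.824, -2.557, 0.0]
force: [-0.4, -0.2, -1.5]
opening: 0.0126
gripper_force: 30.0
```

>>> {"api": "arm_command", "payload": {"increments": [[0,0,0,0,0,0],[0,0,0,0,0,0],[0,0,0,0,0,0],[0,0,0,0,0,0],[0,0,0,0,0,0]]}}

```text
t: 14.35
tool_pos: [0.5444, -0.163, 0.3628]
orientation: [1.826, 2.556, 0.0]
force: [-0.4, 0.4, -2.1]
opening: 0.0124
gripper_force: 30.0
```

Run:
```python
from h import *
c=read_camera("wrist");d=read_camera("scene");cv2.imwrite("pics/f.png",np.vstack([c["image"][90:400],d["image"][100:390]])[:,:,::-1]);s=read_state();print(s["tool_pos"],s["force"],s["opening"],s["dq"].round(3),s["q"],R.from_rotvec(s["orientation"]).as_matrix().round(4))
```

```text
[ 0.54440125 -0.16299825  0.36274812] [ 0.37600682 -0.4099419  -1.90086257] 0.012734304882205493 [ 0.002 -0.    -0.    -0.001  0.001  0.   ] [-3.81146766e-01  6.79884893e-02  1.63173980e+00  4.17662887e-05
  1.44183530e+00 -7.11413376e-01] [[-0.3243  0.946   0.    ]
 [ 0.946   0.3243  0.    ]
 [ 0.      0.     -1.    ]]
```

View pics/f.png

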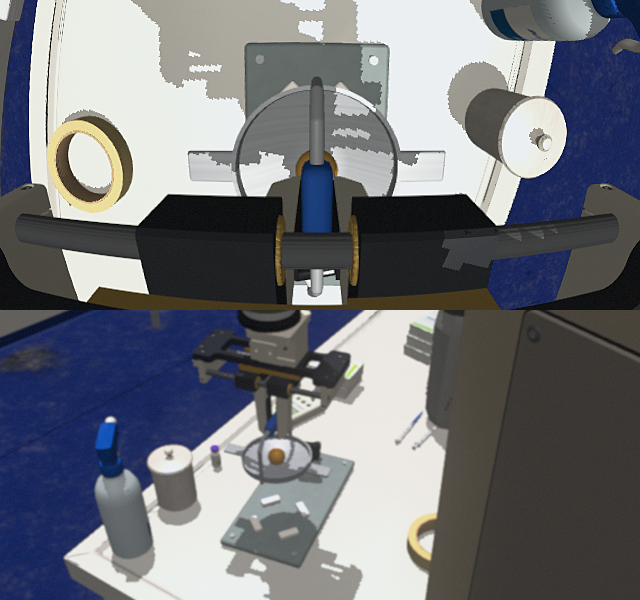

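The dish is held level about 10 cm above the dock after the quarter turn, and the ball is in the middle, at (316,160) in the wrist view and (277,456) in the scene view. I hand the job in.

```bash
python3 -c "
from plant import *
print(close_job())"
```

```text
the job is handed in; nothing more can be done
None
```

I handed the job in at about 14 s: the knob is open and released, and the dish, lifted straight up and then turned a quarter turn, is held still and level about 10 cm above its dock with the ball in the middle; the vials and tape roll were left alone.

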